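# Fold down the lids along a curved vial tray

### The arm

A 7-joint arm with a two-finger parallel gripper is mounted at the origin on a cart in front of the work surface, level with it; the furniture and walls round the work are solid. World frame = base frame: x ahead of the robot, y to its left, z up, the work surface at z = 0. Lengths are in mm, angles in degrees, forces in N, time in s.
With the tool pointing down it reaches from about 425 to 825 mm from the base axis. Payload 3.6 kg.
Tool frame: the origin (TCP) lies midway between the tips of the shut fingers; the grasp point (between the pads) lies 19 mm behind it; z points along the fingers, y is the line along which they close (so a half turn about z gives the same grasp; the last joint's range is limited). The gripper opens to 85 mm and grips with 20 to 120 N. Pads are 22 mm wide; open, the fingers measure 114 mm over their backs; the gripper's body (76 mm by 85 mm) begins 54 mm behind the grasp point. The pads swing forward as they close: fully open they stand 13 mm farther back than shut.
Start: joints at [-77.034, 35.231, -0.722, 81.555, 0.464, 63.22, -2.315], TCP at [162.542, 629.317, 198.097] pointing down, gripper open.
Joint ranges: [-178.69, 178.69], [-17.37, 117.87], [-77.05, 75.6], [15.02, 138.74], [-78.02, 258.01], [0.78, 113.62], [-162.83, 162.83]. Speed limits (degrees/s): [159.86, 159.86, 180, 180, 180, 180, 180].

### API

Orientations are given as a 3x3 rotation matrix whose columns are the frame's x, y, z axes.
In Python, from station import readout, imaging, job gives the robot as it stands. The module is installed in compiled form; this text tells all that it offers.
- The arm moves only by the shell command python3 -m jog 'ROWS' [FORCE]. ROWS is a JSON object of lists of equal length, an entry for each row: "travel": the shift along the tool's x, y, z each as a share of 0.025 m, from -1 to 1, a list of three; "rotation": the turn, a rotation vector about the tool's x, y, z each as a share of 10 degrees, from -1 to 1, a list of three; "grip": the opening, from -1 (shut) to 1 (fully open). In form: {"travel": [[dx, dy, dz], ...], "rotation": [[ax, ay, az], ...], "grip": [grip, ...]}. A call has exactly 10 rows; each row shifts and turns the commanded pose from where the row before left it, along the tool's axes as they then stand; what a row does not reach is not made up. A row lasts 1/8 s, in which the tool goes at most 62.5 mm and 10.7 degrees, less where a joint would pass 70% of its speed; a pose out of reach is approached as far as the arm can. A call with a number of a shift or a turn outside -1 to 1 is refused whole. A call with a gripper value outside its range is refused whole. The fingers move at their own pace and stop on an object; FORCE is the grip in N (left out, the last holds). Time passes only in rows, so rows that do not move let the fingers close, or fill a call up. It gives the time, the measured TCP pose, the force, the opening and the grip force at its end, in the units of the state.
- readout.get_state(): the state, without advancing time (a new reading comes with each control period).
- imaging.grab_frame(name): name is "side" or "top"; returns the picture (400x640x3 uint8, blue, green, red); there is no depth.
- imaging.camera_model(name): a dict with "K" (3x3 intrinsics, pixels), "cam_to_world" (4x4, takes a point from camera to world coordinates). Camera axes: x right, y up, looking along -z (the intrinsics and any distortion apply to the point x, -y, -z); pixel columns grow to the right and rows downward; lengths in mm; the calibration is good to about 2 mm. A picture is of the moment at which its call begins. camera_model takes no time and is no camera call.
- job.close_job(): hands the job in; it is judged then, once.
Trained networks look in the newest picture that a camera, given by its name, has taken for a name from the list of things; names that differ only in an ending like _2 or _b are one class to them, and where a whole thing is asked for, a point or a joint stands for the part that bears it (a point fixed in the world has none). Each returns a list of dicts, best first, with "conf" (0 to 1); they miss things now and then, are a little off and sometimes report something else, mostly with a low value. They report only what shows in the picture. A call takes as long as a camera call.
- imaging.look_for(camera, target): "point" ([x, y, z] in mm, in the coordinates of the camera as it stood for that picture, good to about 4 mm: the middle of the surface that is visible of it).
The state is a dict: "time": time; "joint_positions": joint angles; "joint_vel": joint speeds; "joint_torque": joint torques, N m; "ee_pos": TCP position; "ee_rot": TCP orientation; "contact_force": force on the tool from outside, world axes, zero at the start; "torque": the same for the moment, N m; "gripper_width": finger opening in mm; "grasp_force": force on a finger pad.
Only numpy, scipy, OpenCV 4.12 (cv2) and the standard library are available. Lean on these libraries where they do the work, as an engineer would, in place of code of your own. Each camera call takes 0.05 s, during which the arm holds its last target. There are 200 camera calls.

### The job

Close the five flip lids of the curved vial tray by running closed fingertips lightly along the curve of the row, beginning at the end with the thumb tab, so that the lids fold down flat one after another in order. Do it with a gentle touch: do not grasp, lift or tip the tray or shove it out of its place, and leave the bottles, cup, dish and pen round it alone.

Things in the scene. Friction and masses are not known exactly. Their poses are not given: they have to be found in the camera images.
- tray: Grey curved vial tray, loose, 0.85 kg, 50 mm wide, 46 mm tall, foot flange 62 mm wide. Five wells lie on an arc of radius 160 mm, 0.26 rad (41.6 mm) apart, from well 1 at +y to well 5 at -y. A flat thumb tab (32 mm wide, top 16 mm up) sticks out of the +y end, to 74 mm from well 1. Origin on the worktop under well 3; z up; the arc's centre lies 160 mm along -x.
- well1 (a point): Point fixed on the tray over the centre of well 1, counted from the thumb tab, at the height of the top face of lid 1 when shut (50 mm above the worktop). It does not move with the lid.
- well2 (a point): Point fixed on the tray over the centre of well 2, counted from the thumb tab, at the height of the top face of lid 2 when shut (50 mm above the worktop). It does not move with the lid.
- well3 (a point): Point fixed on the tray over the centre of well 3, counted from the thumb tab, at the height of the top face of lid 3 when shut (50 mm above the worktop). It does not move with the lid.
- well4 (a point): Point fixed on the tray over the centre of well 4, counted from the thumb tab, at the height of the top face of lid 4 when shut (50 mm above the worktop). It does not move with the lid.
- well5 (a point): Point fixed on the tray over the centre of well 5, counted from the thumb tab, at the height of the top face of lid 5 when shut (50 mm above the worktop). It does not move with the lid.
- lid1 (a joint): White flip lid 1 from the thumb tab: 28 mm along the row, 34 wide, 3 thick. Its hinge crosses the row 13 mm before well 1 (tab side), 48.5 mm above the worktop, so it folds down away from the tab. Slightly stiff (0.012 N m), stays where left. 0 rad = shut flat, 1.57 upright, 1.9 = stop, leaning back towards the tab.
- lid2 (a joint): White flip lid 2 from the thumb tab: 28 mm along the row, 34 wide, 3 thick. Its hinge crosses the row 13 mm before well 2 (tab side), 48.5 mm above the worktop, so it folds down away from the tab. Slightly stiff (0.012 N m), stays where left. 0 rad = shut flat, 1.57 upright, 1.9 = stop, leaning back towards the tab.
- lid3 (a joint): White flip lid 3 from the thumb tab: 28 mm along the row, 34 wide, 3 thick. Its hinge crosses the row 13 mm before well 3 (tab side), 48.5 mm above the worktop, so it folds down away from the tab. Slightly stiff (0.012 N m), stays where left. 0 rad = shut flat, 1.57 upright, 1.9 = stop, leaning back towards the tab.
- lid4 (a joint): White flip lid 4 from the thumb tab: 28 mm along the row, 34 wide, 3 thick. Its hinge crosses the row 13 mm before well 4 (tab side), 48.5 mm above the worktop, so it folds down away from the tab. Slightly stiff (0.012 N m), stays where left. 0 rad = shut flat, 1.57 upright, 1.9 = stop, leaning back towards the tab.
- lid5 (a joint): White flip lid 5 from the thumb tab: 28 mm along the row, 34 wide, 3 thick. Its hinge crosses the row 13 mm before well 5 (tab side), 48.5 mm above the worktop, so it folds down away from the tab. Slightly stiff (0.012 N m), stays where left. 0 rad = shut flat, 1.57 upright, 1.9 = stop, leaning back towards the tab.
- dropper_1: Small dark dropper bottle, 29 mm across and 79 mm tall, standing on the inner side of the tray's curve; origin under its middle. To be left alone.
- dropper_3: A second small dropper bottle, 29 mm across and 79 mm tall, beside the first; origin under its middle. To be left alone.
- marker_3: Marker pen, 12 mm thick and 132 mm long, lying on the inner side of the tray's curve; origin under its middle, long axis y. To be left alone.
- petri_1: Petri dish, 91 mm across and 9 mm high, lying on the outer side of the tray's curve; origin under its middle. To be left alone.
- sample_cup_1: Lidded sample cup, 55 mm across and 58 mm tall, on the outer side of the tray's curve; origin under its middle. To be left alone.

How it is judged (in metres and radians):
On the way, in this order (a step that is already met when the one before it is completed fails the run):
1. lid 1 is shut while the lids after it are still open (value of joint lid1 below 0.2 rad and value of joint each of lid2, lid3, lid4, lid5 above 0.5 rad), for 0.1 s.
2. lid 2 is shut while the lids after it are still open (value of joint each of lid1, lid2 below 0.2 rad and value of joint each of lid3, lid4, lid5 above 0.5 rad), for 0.1 s.
3. lid 3 is shut while the lids after it are still open (value of joint each of lid1, lid2, lid3 below 0.2 rad and value of joint each of lid4, lid5 above 0.5 rad), for 0.1 s.
4. lid 4 is shut while the lids after it are still open (value of joint each of lid1, lid2, lid3, lid4 below 0.2 rad and value of joint lid5 above 0.5 rad), for 0.1 s.
5. lid 5 is shut, the last of the row (value of joint each of lid1, lid2, lid3, lid4, lid5 below 0.2 rad), for 0.1 s.
At the end, for the whole second after the job is handed in: All five lids are shut to within 0.2 rad (free edge less than about 5 mm up), the tray stands flat and at rest within 40 mm of where it stood, and the bottles, cup, dish and pen are within 30 mm of where they stood (all of step 5 and distance of tray from where it was at the start of the episode below 0.04 m and angle between tray's own z axis and vertical below 0.05 rad and height (world z) of tray below 0.01 m and linear speed of tray below 0.02 m/s and distance of each of dropper_1, dropper_3, marker_3, petri_1, sample_cup_1 from where it was at the start of the episode below 0.03 m); the robot touches nothing.
It fails at once if the tray is lifted by 15 mm or more (height (world z) of tray above 0.015 m).
It fails at once if the tray is tipped by more than 0.15 rad (angle between tray's own z axis and vertical above 0.15 rad).
It fails at once if the tray is shoved more than 40 mm (distance of tray from where it was at the start of the episode above 0.04 m).
It fails at once if the robot presses on the tray or its lids with more than 25 N (contact force between any of the arm, the fingers and tray above 25 N).
It fails at once if a bottle, the cup, the dish or the pen is moved more than 30 mm (distance of any of dropper_1, dropper_3, marker_3, petri_1, sample_cup_1 from where it was at the start of the episode above 0.03 m).
It also fails if it takes over 45 s, if anything falls off the work surface, if the arm or the gripper's body presses on something with over 40 N, if the wrist force passes 120 N, or if a joint passes its speed limit or range.

## Working session

There is one attempt and no reset: what is moved stays moved. The work goes in short steps, Python scripts to look and compute and a shell command to move; the robot and the scene stay as the last step left them, time stands still between calls to the robot, and variables do not carry over. Pictures are saved under pics/ and viewed, at most 10 in all, crops included, and the job is handed in when it is done.

```bash
mkdir -p pics
cat > h.py <<'E'
import numpy as np, cv2
from station import readout, imaging, job
def w(cam,p):
    M=np.array(imaging.camera_model(cam)["cam_to_world"]); return (M@np.r_[p,1])[:3]
def pix(cam,P):
    m=imaging.camera_model(cam); M=np.linalg.inv(np.array(m["cam_to_world"])); c=(M@np.r_[P,1])[:3]
    q=np.array(m["K"])@[c[0],-c[1],-c[2]]; return q[:2]/q[2]
E
python3 - <<'E'
from h import *
np.set_printoptions(precision=1,suppress=True)
for c in("top","side"):
    cv2.imwrite(f"pics/{c}0.png",imaging.grab_frame(c))
    m=imaging.camera_model(c); print(c,m.keys(),np.array(m["K"]).tolist(),np.array(m["cam_to_world"])[:3,3])
    for n in["tray","well1","well2","well3","well4","well5","dropper_1","marker_3","petri_1","sample_cup_1"]:
        for d in imaging.look_for(c,n)[:2]: print(n,round(d["conf"],2),w(c,d["point"]))
print(readout.get_state()["ee_rot"],readout.get_state()["time"])
E
```

```text
top dict_keys(['K', 'cam_to_world']) [[468.71617863316436, 0.0, 329.85278788639977], [0.0, 468.71617863316436, 195.59587654195732], [0.0, 0.0, 1.0]] [476.1   6.3 918.3]
tray 0.9 [504.   69.2  44.8]
well1 0.97 [508.8  70.1  47.6]
well2 0.97 [508.8  70.1  47.6]
well3 0.97 [508.8  70.1  47.6]
well4 0.97 [508.8  70.1  47.6]
well5 0.97 [508.8  70.1  47.6]
dropper_1 0.73 [442.6 121.9  36.1]
dropper_1 0.58 [432.2  57.3  32.5]
marker_3 0.72 [384.2 127.    8.9]
marker_3 0.4 [507.3  69.7  46.8]
petri_1 0.59 [629.6  85.8  10.2]
sample_cup_1 0.81 [588.7 -40.2  57.6]
sample_cup_1 0.26 [432.5  59.1  35.1]
side dict_keys(['K', 'cam_to_world']) [[485.7431676022463, 0.0, 326.5782465126283], [0.0, 485.7431676022463, 200.23268061927837], [0.0, 0.0, 1.0]] [ 165.9 -610.5  491. ]
tray 0.82 [493.7  23.3  40.6]
well1 0.85 [492.5  21.4  42.4]
well2 0.85 [492.5  21.4  42.4]
well3 0.85 [492.5  21.4  42.4]
well4 0.85 [492.5  21.4  42.4]
well5 0.85 [492.5  21.4  42.4]
dropper_1 0.74 [424.2  50.7  26.4]
dropper_1 0.56 [435.9 118.2  35.6]
marker_3 0.55 [382.4 112.7   9.1]
petri_1 0.74 [630.   83.8   4.7]
sample_cup_1 0.97 [575.2 -55.3  46.5]
[[-1.   0.3 -0. ]
 [ 0.3  1.  -0. ]
 [ 0.  -0.  -1. ]] 1.1
```

Run:
```python
from h import *
a=cv2.imread("pics/top0.png"); cv2.imwrite("pics/top0c.png",cv2.resize(a[80:300,240:500],None,fx=2.7,fy=2.7,interpolation=cv2.INTER_CUBIC))
```

```text
(no output)
```

View pics/top0.png

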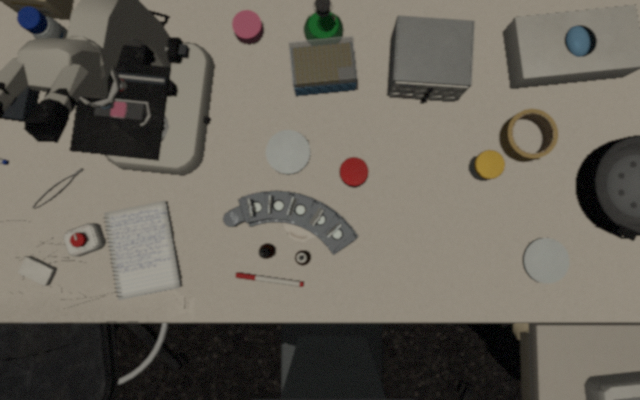

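View pics/side0.png

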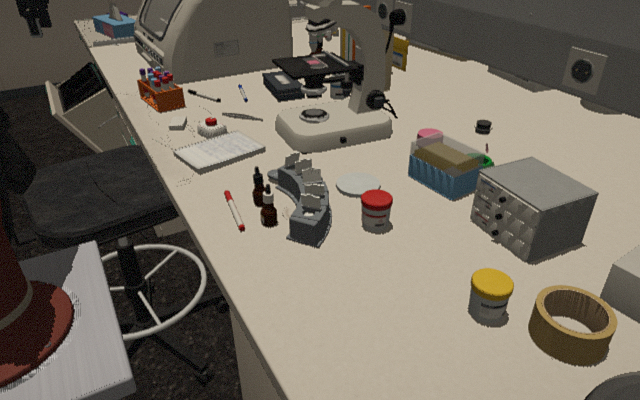

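The top view shows the tray with its tab at (234,217), well openings at about (256,207), (279,206), (300,210), (321,220) and (337,234), dark droppers at (267,251) and (302,257), the red cup at (354,172), and the petri dish at (288,152). The side view shows the lids standing upright. I'll enlarge it for an exact fit.

View pics/top0c.png

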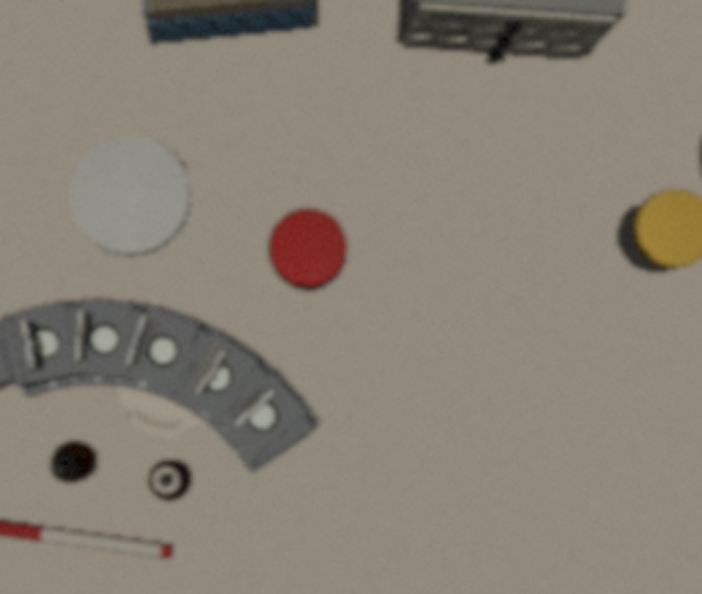

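Run:
```python
from h import *
a=cv2.imread("pics/side0.png"); cv2.imwrite("pics/side0c.png",cv2.resize(a[130:260,210:410],None,fx=4,fy=4,interpolation=cv2.INTER_CUBIC))
from scipy.optimize import least_squares
px=np.array([[256,207],[279,206],[300,210],[321,220],[337,234]],float)
def pts(p,z,r=160,offs=0):
    x,y,t=p; out=[]
    for i in range(5):
        a=(2-i)*.26; l=np.array([r*np.cos(a)-160,r*np.sin(a)]); c,s=np.cos(t),np.sin(t)
        out.append([x+c*l[0]-s*l[1],y+s*l[0]+c*l[1],z])
    return np.array(out)
f=lambda p:np.ravel([pix("top",q) for q in pts(p,44)]-px)
r=least_squares(f,[505,65,0.3],x_scale=[10,10,.1]); print(r.x,r.fun.round(1)); print(pts(r.x,50).round())
```

```text
[ 5.16286947e+02  6.04991796e+01 -3.22599893e-01] [ 0.4  0.3 -0.4 -0.3  0.4 -0.  -0.6 -0.3  0.2  0.3]
[[521. 143.  50.]
 [524. 101.  50.]
 [516.  60.  50.]
 [498.  23.  50.]
 [471.  -8.  50.]]
```

The crop shows five white well discs at crop (45,343), (104,339), (162,350), (218,378), (263,416), matching the fit, with the lids at their tab-side edges. Now I'll check the fit in both views.

```bash
cat >> h.py <<'E'
def tw(p,l):
    x,y,t=p; c,s=np.cos(t),np.sin(t); return np.array([x+c*l[0]-s*l[1],y+s*l[0]+c*l[1],l[2]])
def arc(p,r,a,z): return tw(p,[r*np.cos(a)-160,r*np.sin(a),z])
E
python3 - <<'E'
from h import *
p=[516.3,60.5,-.3226]
for c,(x0,y0,w_,h_) in {"top":(215,170,160,110),"side":(230,130,150,130)}.items():
    s=5 if c=="top" else 4; im=cv2.imread(f"pics/{c}0.png")[y0:y0+h_,x0:x0+w_]; im=cv2.resize(im,None,fx=s,fy=s,interpolation=cv2.INTER_CUBIC)
    P=lambda q:tuple(int(v) for v in (pix(c,q)-[x0,y0]+.5)*s)
    for r in(135,185):
        cv2.polylines(im,[np.array([P(arc(p,r,a,46)) for a in np.linspace(-.62,.62,30)])],False,(0,255,0),1)
    for i in range(5):
        a=(2-i)*.26; cv2.circle(im,P(arc(p,160,a,50)),3,(0,0,255),-1); h=a+13/160
        cv2.line(im,P(arc(p,143,h,48.5)),P(arc(p,177,h,48.5)),(255,0,255),1)
    cv2.circle(im,P(tw(p,[160*np.cos(.52)-160-74*np.sin(.52),160*np.sin(.52)+74*np.cos(.52),16])),4,(255,255,0),-1)
    cv2.imwrite(f"pics/{c}1.png",im)
E
```

```text
(no output)
```

View pics/top1.png

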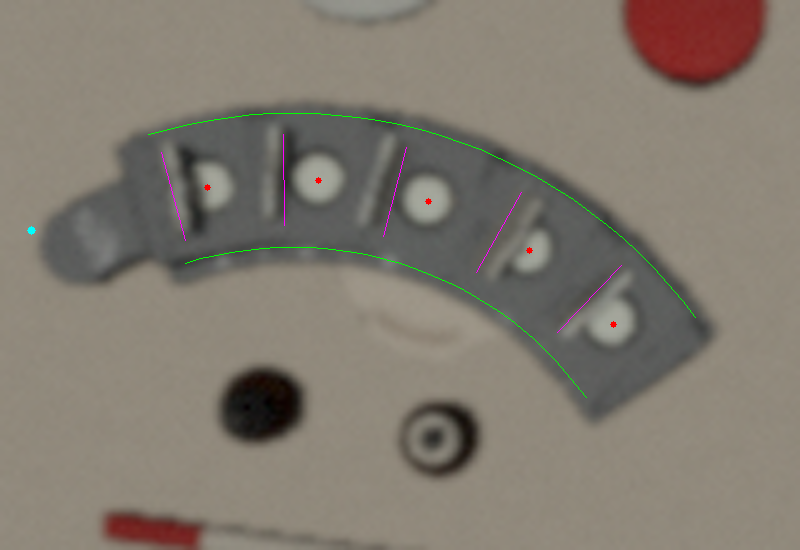

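View pics/side1.png

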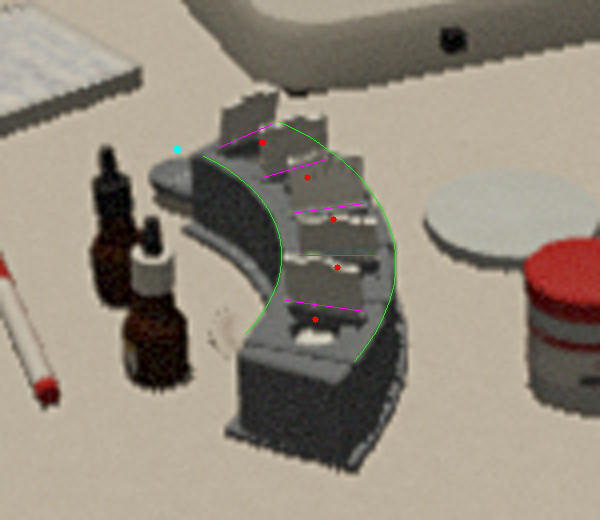

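The overlay fits in both views to within about 3 mm: the well dots sit on the discs in the top view, and the hinge lines lie at the lid bases in the side view. All lids are roughly upright. Next I'll plan the transit, staying clear of the microscope.

```bash
cat >> h.py <<'E'
TP=[516.3,60.5,-.3226]
def pose(show=True):
    s=readout.get_state(); R=np.array(s["ee_rot"]); e=np.array(s["ee_pos"])
    C=tw(TP,[-160,0,0]); d=e-C; A=np.arctan2(d[1],d[0]); yawA=np.arctan2(-R[0,1],R[1,1])
    print("t",round(s["time"],2),"tcp",e.round(1),"r",round(np.hypot(d[0],d[1]),1),"s_from_well1 mm",round((TP[2]+.52-A)*160,1),"yaw err deg (tool z +)",round(np.degrees(yawA-A),1),"F",np.round(s["contact_force"],1),"w",round(s["gripper_width"],1))
    return s,R,e
def to(P):
    s,R,e=pose(); print("tool delta mm",(R.T@(np.array(P)-e)).round(1))
E
python3 - <<'E'
from h import *
to([410,280,198]);to([500,196,198]); s,R,e=pose(); print(R.T@np.array([90,-84,0]))
E
```

```text
t 1.1 tcp [162.5 629.3 198.1] r 556.1 s_from_well1 mm -279.2 yaw err deg (tool z +) -125.8 F [ 0.7 -0.   0.2] w 85.6
tool delta mm [-3.270e+02 -2.763e+02  1.000e-01]
t 1.1 tcp [162.5 629.3 198.1] r 556.1 s_from_well1 mm -279.2 yaw err deg (tool z +) -125.8 F [ 0.7 -0.   0.2] w 85.6
tool delta mm [-4.351e+02 -3.352e+02  1.000e-01]
t 1.1 tcp [162.5 629.3 198.1] r 556.1 s_from_well1 mm -279.2 yaw err deg (tool z +) -125.8 F [ 0.7 -0.   0.2] w 85.6
[-1.08144505e+02 -5.88282765e+01 -9.04279008e-04]
```

```bash
python3 -m jog '{"travel":[[-0.4,-0.34,0],[-0.9,-0.76,0],[-0.9,-0.76,0],[-0.9,-0.76,0],[-0.9,-0.76,0],[-0.9,-0.76,0],[-0.9,-0.76,0],[-0.9,-0.76,0],[-0.9,-0.76,0],[-0.9,-0.76,0]],"rotation":[[0,0,0],[0,0,0],[0,0,0],[0,0,0],[0,0,0],[0,0,0],[0,0,0],[0,0,0],[0,0,0],[0,0,0]],"grip":[-1,-1,-1,-1,-1,-1,-1,-1,-1,-1]}' 20; python3 -c "
from h import *
to([410,280,198])"
```

```text
time: 2.35
ee_pos: [324.4, 400.5, 198.3]
ee_rot: [[-0.968, 0.251, 0.0], [0.251, 0.968, -0.0], [-0.001, -0.0, -1.0]]
contact_force: [0.8, 0.2, -0.1]
gripper_width: 0.2
grasp_force: 0.0
t 2.35 tcp [324.4 400.5 198.3] r 292.0 s_from_well1 mm -241.8 yaw err deg (tool z +) -112.5 F [ 0.8  0.2 -0.1] w 0.2
tool delta mm [-113.1  -95.1    0.4]
```

```bash
python3 -m jog '{"travel":[[-0.9,-0.76,0],[-0.9,-0.76,0],[-0.9,-0.76,0],[-0.9,-0.76,0],[-0.9,-0.76,0],[-0.87,-0.5,0],[-0.87,-0.5,0],[-0.87,-0.5,0],[-0.87,-0.5,0],[-0.8,-0.45,0]],"rotation":[[0,0,0],[0,0,0],[0,0,0],[0,0,0],[0,0,0],[0,0,0],[0,0,0],[0,0,0],[0,0,0],[0,0,0]],"grip":[-1,-1,-1,-1,-1,-1,-1,-1,-1,-1]}' 20; python3 -c "
from h import *
to([500,196,80])"
```

```text
time: 3.6
ee_pos: [497.3, 194.3, 198.3]
ee_rot: [[-0.968, 0.252, 0.0], [0.252, 0.968, -0.001], [-0.0, -0.0, -1.0]]
contact_force: [0.2, -0.4, 0.2]
gripper_width: 0.1
grasp_force: 0.0
t 3.6 tcp [497.3 194.3 198.3] r 156.6 s_from_well1 mm -57.8 yaw err deg (tool z +) -46.6 F [ 0.2 -0.4  0.2] w 0.1
tool delta mm [ -2.1   2.4 118.3]
```

```bash
python3 -m jog '{"travel":[[0,0,0.6],[0,0,0.6],[0,0,0.6],[0,0,0.6],[0,0,0.6],[0,0,0.6],[0,0,0.6],[0,0,0.4],[0,0,0],[0,0,0]],"rotation":[[0,0,-0.58],[0,0,-0.58],[0,0,-0.58],[0,0,-0.58],[0,0,-0.58],[0,0,-0.58],[0,0,-0.58],[0,0,-0.58],[0,0,0],[0,0,0]],"grip":[-1,-1,-1,-1,-1,-1,-1,-1,-1,-1]}' 20; python3 -c "
from h import *
cv2.imwrite('pics/side2.png',cv2.resize(imaging.grab_frame('side')[80:280,180:440],None,fx=3,fy=3))
to([500,196,52])"
```

```text
time: 4.85
ee_pos: [497.2, 195.8, 83.6]
ee_rot: [[-0.85, -0.527, 0.001], [-0.527, 0.85, 0.0], [-0.001, -0.0, -1.0]]
contact_force: [0.1, -0.1, 0.3]
gripper_width: 0.1
grasp_force: 0.0
t 4.9 tcp [497.3 196.   83.8] r 157.5 s_from_well1 mm -59.4 yaw err deg (tool z +) -0.7 F [-0.2 -0.5  1.1] w -0.0
tool delta mm [-2.3 -1.4 31.8]
```

View pics/side2.png

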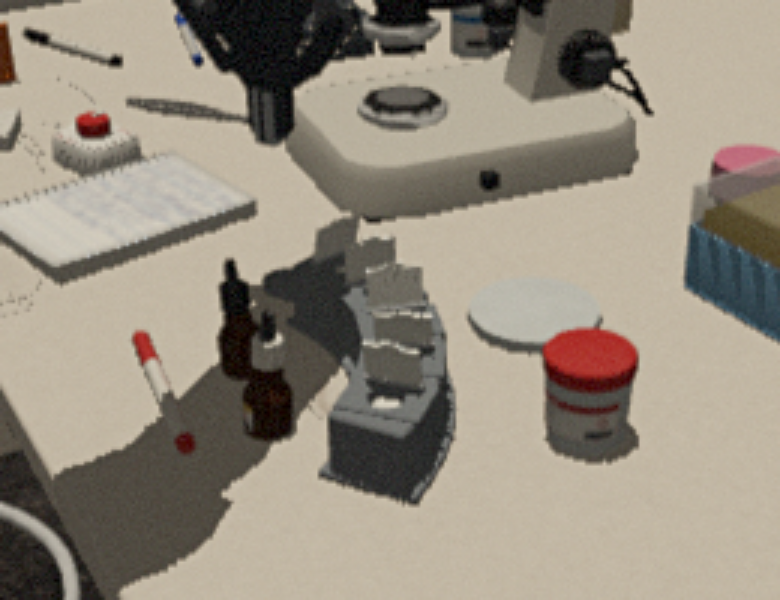

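```bash
python3 -c "
from h import *
print(pix('side',[497.3,196,83.8]),'seen ~ (270,125)')"; python3 -m jog '{"travel":[[-0.03,0,0.31],[-0.03,0,0.31],[-0.02,0,0.31],[-0.02,0,0.31],[0,0,0],[0.005,-0.24,0],[0.005,-0.24,0],[0.005,-0.24,0],[0.005,-0.24,0],[0.005,-0.24,0]],"rotation":[[0,0,0],[0,0,0],[0,0,0],[0,0,0],[0,0,0],[0,0,0.215],[0,0,0.215],[0,0,0.215],[0,0,0.215],[0,0,0.215]],"grip":[-1,-1,-1,-1,-1,-1,-1,-1,-1,-1]}' 20; python3 -c "
from h import *
pose()"
```

```text
[271.43186332 141.44729667] seen ~ (270,125)
time: 6.15
ee_pos: [512.5, 170.2, 52.2]
ee_rot: [[-0.934, -0.359, 0.0], [-0.359, 0.934, -0.0], [-0.0, -0.0, -1.0]]
contact_force: [0.6, 0.4, -0.7]
gripper_width: -0.1
grasp_force: 0.0
t 6.15 tcp [512.5 170.2  52.2] r 159.3 s_from_well1 mm -29.1 yaw err deg (tool z +) -0.7 F [ 0.6  0.4 -0.7] w -0.1
```

The dark finger ends at about (270,127) where I predicted the tip at (271,141), a mismatch worth checking before touching a lid.

```bash
python3 -c "
from h import *
a=imaging.grab_frame('side'); s,R,e=pose(); q=pix('side',e); print(q)
im=cv2.resize(a[70:210,220:370],None,fx=4,fy=4,interpolation=cv2.INTER_CUBIC)
cv2.circle(im,tuple(int(v) for v in (q-[220,70]+.5)*4),3,(0,0,255),-1)
t=imaging.grab_frame('top'); cv2.imwrite('pics/top3raw.png',t)
cv2.imwrite('pics/side3.png',im)"
```

```text
t 6.2 tcp [512.9 169.1  52.1] r 159.2 s_from_well1 mm -27.9 yaw err deg (tool z +) -0.4 F [-0.4 -1.3  0.4] w 0.2
[285.30368825 159.61478988]
```

View pics/side3.png

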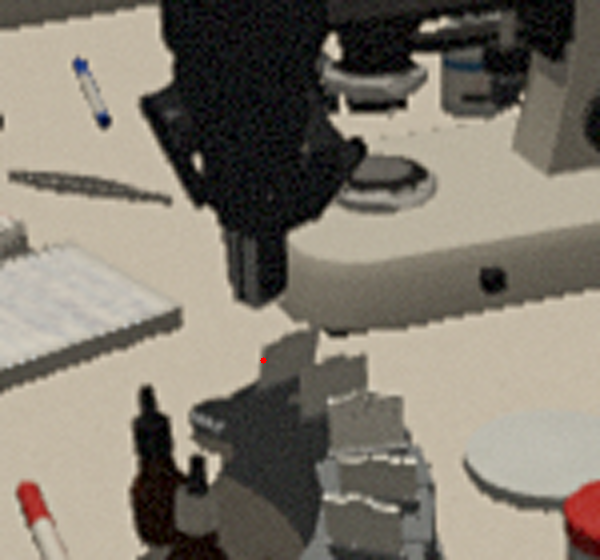

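The tip shows at crop (258,300), but TCP projects to (263,360), so the finger appears about 15 px too high. I'll check with the top view.

```bash
python3 -c "
from h import *
a=cv2.imread('pics/top3raw.png'); x0,y0=190,150
im=cv2.resize(a[y0:y0+130,x0:x0+190],None,fx=4,fy=4,interpolation=cv2.INTER_CUBIC)
for z,c in((52,(0,0,255)),(85,(0,255,0)),(150,(255,255,0))):
    q=pix('top',[512.9,169.1,z]); cv2.circle(im,tuple(int(v) for v in (q-[x0,y0]+.5)*4),3,c,-1)
cv2.imwrite('pics/top3.png',im)
for z in(60,70,80,90,100): print(z,pix('side',[512.9,169.1,z]))"
```

```text
60 [285.10989157 156.02330399]
70 [284.87892791 151.41210763]
80 [284.64534729 146.74866359]
90 [284.40910498 142.03207883]
100 [284.17015522 137.2614398 ]
```

View pics/top3.png

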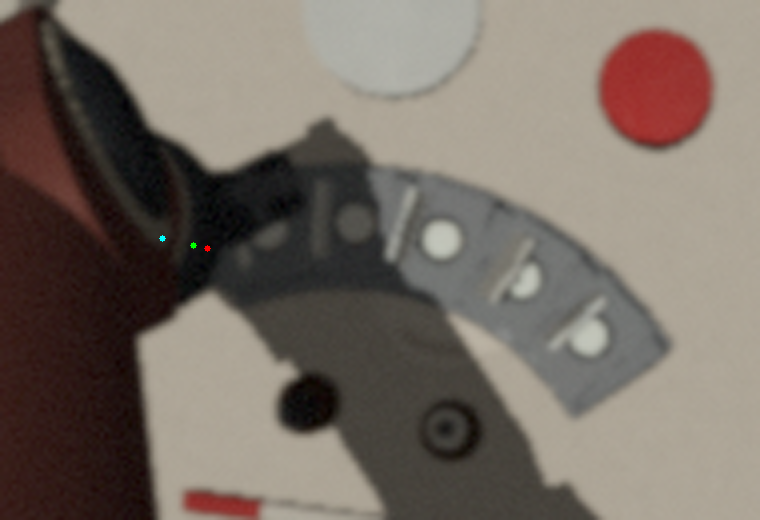

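The arm hides the tip in the top view, with the gripper body around (200–300,160–260) about where it should be. So the horizontal position looks right and the tip seems about 30 mm higher than reported. A harmless test: advance 18 mm at this height and see whether lid 1 folds.

```bash
python3 -m jog '{"travel":[[0.005,-0.24,0],[0.005,-0.24,0],[0.005,-0.24,0],[0,0,0],[0,0,0],[0,0,0],[0,0,0],[0,0,0],[0,0,0],[0,0,0]],"rotation":[[0,0,0.215],[0,0,0.215],[0,0,0.215],[0,0,0],[0,0,0],[0,0,0],[0,0,0],[0,0,0],[0,0,0],[0,0,0]],"grip":[-1,-1,-1,-1,-1,-1,-1,-1,-1,-1]}' 20; python3 -c "
from h import *
a=imaging.grab_frame('side'); s,R,e=pose(); q=pix('side',e); print(q)
cv2.imwrite('pics/side4raw.png',a)
im=cv2.resize(a[90:210,230:370],None,fx=5,fy=5,interpolation=cv2.INTER_CUBIC)
cv2.circle(im,tuple(int(v) for v in (q-[230,90]+.5)*5),3,(0,0,255),-1)
cv2.imwrite('pics/side4.png',im)"
```

```text
time: 7.5
ee_pos: [517.8, 153.5, 52.1]
ee_rot: [[-0.967, -0.254, 0.0], [-0.254, 0.967, -0.0], [-0.0, -0.0, -1.0]]
contact_force: [0.3, -0.0, -0.2]
gripper_width: -0.3
grasp_force: 0.0
t 7.55 tcp [517.8 153.6  52.1] r 159.0 s_from_well1 mm -11.6 yaw err deg (tool z +) -0.7 F [ 0.3 -0.9  0.2] w -0.6
[291.00391751 162.27856948]
```

View pics/side4.png

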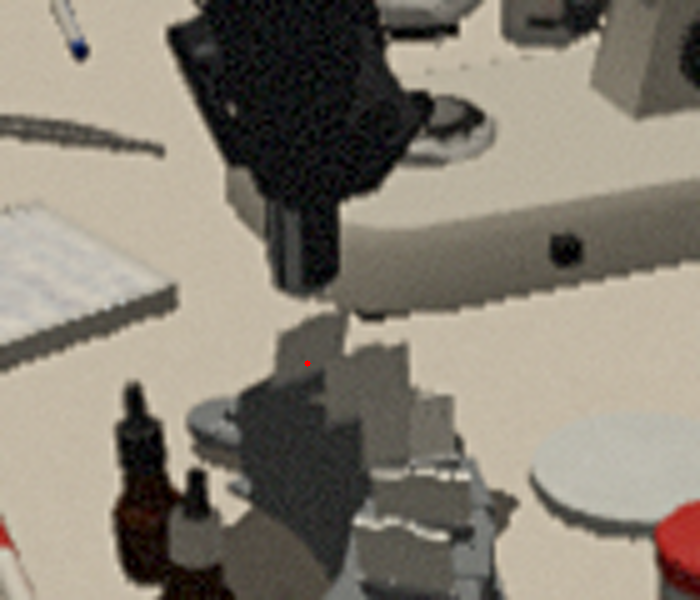

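Lid 1 still stands upright at (310,345), with the fingertip above it at (305,295). So the reported TCP really is about 30 mm lower than the true tip. I'll measure the offset exactly by gently touching the bare worktop behind the tab.

```bash
python3 -m jog '{"travel":[[0,0.8,0],[0,0.8,0],[0,0.8,0],[0,0.8,0],[0,0.8,0],[0,0,0.3],[0,0,0.4],[0,0,0.4],[0,0,0.4],[0,0,0.3]],"rotation":[[0,0,0],[0,0,0],[0,0,0],[0,0,0],[0,0,0],[0,0,0],[0,0,0],[0,0,0],[0,0,0],[0,0,0]],"grip":[-1,-1,-1,-1,-1,-1,-1,-1,-1,-1]}' 20; python3 -c "
from h import *
s,R,e=pose(); a=imaging.grab_frame('side'); cv2.imwrite('pics/side5raw.png',a); q=pix('side',e); print(q)
g=a.max(2); x=int(q[0]); 
for c in range(x-8,x+9,4): print(c,[int(v) for v in g[int(q[1])-30:int(q[1])+6,c]])"
```

```text
time: 8.8
ee_pos: [492.3, 249.7, 6.1]
ee_rot: [[-0.967, -0.253, -0.001], [-0.253, 0.967, -0.001], [0.001, -0.0, -1.0]]
contact_force: [-0.5, -0.4, -0.2]
gripper_width: -0.1
grasp_force: 0.0
t 8.8 tcp [492.3 249.7   6.1] r 188.4 s_from_well1 mm -100.5 yaw err deg (tool z +) -32.6 F [-0.5 -0.4 -0.2] w -0.1
[261.11781721 165.91169782]
253 [13, 50, 88, 82, 85, 103, 99, 109, 135, 150, 143, 142, 171, 207, 189, 165, 87, 80, 79, 79, 94, 148, 199, 197, 195, 178, 88, 75, 80, 81, 84, 80, 80, 83, 80, 74]
257 [24, 16, 17, 29, 57, 68, 68, 67, 70, 69, 65, 69, 69, 63, 64, 64, 61, 54, 61, 147, 204, 198, 194, 194, 196, 198, 200, 181, 93, 73, 72, 35, 28, 21, 19, 9]
261 [0, 23, 27, 27, 31, 21, 19, 24, 16, 21, 15, 9, 0, 22, 0, 21, 27, 23, 58, 137, 193, 199, 198, 193, 196, 195, 196, 196, 184, 118, 73, 81, 84, 82, 79, 84]
265 [10, 23, 33, 57, 55, 30, 36, 33, 41, 39, 31, 18, 16, 8, 0, 28, 63, 123, 179, 197, 197, 197, 197, 195, 199, 194, 201, 187, 119, 69, 83, 84, 80, 80, 73, 78]
269 [77, 158, 201, 200, 195, 195, 194, 194, 192, 198, 195, 194, 197, 196, 195, 199, 196, 197, 195, 197, 192, 193, 193, 195, 196, 196, 185, 101, 74, 71, 80, 88, 83, 84, 85, 70]
```

```bash
python3 -m jog '{"travel":[[0,0,0.2],[0,0,0.2],[0,0,0.2],[0,0,0.2],[0,0,0.12],[0,0,0.04],[0,0,0.04],[0,0,0.04],[0,0,0],[0,0,0]],"rotation":[[0,0,0],[0,0,0],[0,0,0],[0,0,0],[0,0,0],[0,0,0],[0,0,0],[0,0,0],[0,0,0],[0,0,0]],"grip":[-1,-1,-1,-1,-1,-1,-1,-1,-1,-1]}' 20; python3 -c "
from h import *
s,R,e=pose(); a=imaging.grab_frame('side'); q=pix('side',e); print(q)
g=a.max(2); x=int(q[0]); 
for c in range(x-6,x+5,3): print(c,[int(v) for v in g[int(q[1])-30:int(q[1])+6,c]])"
```

```text
time: 10.1
ee_pos: [492.5, 250.3, -18.8]
ee_rot: [[-0.967, -0.254, 0.0], [-0.254, 0.967, 0.0], [-0.0, -0.0, -1.0]]
contact_force: [-0.2, -0.3, -0.8]
gripper_width: -0.4
grasp_force: 0.0
t 10.1 tcp [492.5 250.3 -18.8] r 188.9 s_from_well1 mm -100.7 yaw err deg (tool z +) -32.7 F [-0.2 -0.3 -0.8] w -0.4
[261.91589317 176.06792925]
255 [25, 37, 58, 52, 43, 44, 46, 53, 56, 63, 67, 81, 92, 110, 106, 68, 66, 78, 85, 80, 56, 31, 29, 21, 27, 32, 32, 36, 25, 15, 12, 22, 24, 24, 18, 23]
258 [17, 11, 21, 24, 52, 70, 70, 70, 68, 68, 70, 67, 71, 64, 64, 69, 64, 57, 76, 80, 71, 52, 40, 34, 21, 6, 18, 11, 16, 17, 26, 0, 13, 15, 27, 24]
261 [21, 25, 22, 28, 21, 17, 30, 28, 19, 24, 11, 15, 16, 21, 30, 29, 30, 55, 70, 79, 81, 81, 81, 82, 82, 81, 73, 55, 20, 24, 29, 8, 12, 11, 15, 21]
264 [21, 24, 27, 22, 30, 16, 19, 9, 15, 24, 28, 11, 12, 21, 7, 9, 38, 66, 72, 85, 83, 83, 81, 79, 80, 78, 81, 84, 86, 83, 78, 85, 90, 83, 78, 79]
```

Reported z is -19 mm with no contact, so the bias is real. I'll continue in 1 mm steps.

```bash
python3 -m jog '{"travel":[[0,0,0.04],[0,0,0.04],[0,0,0.04],[0,0,0.04],[0,0,0.04],[0,0,0.04],[0,0,0.04],[0,0,0.04],[0,0,0],[0,0,0]],"rotation":[[0,0,0],[0,0,0],[0,0,0],[0,0,0],[0,0,0],[0,0,0],[0,0,0],[0,0,0],[0,0,0],[0,0,0]],"grip":[-1,-1,-1,-1,-1,-1,-1,-1,-1,-1]}' 20
```

```text
time: 11.4
ee_pos: [492.4, 250.3, -26.9]
ee_rot: [[-0.967, -0.254, -0.0], [-0.254, 0.967, -0.0], [0.0, -0.0, -1.0]]
contact_force: [0.3, -1.1, 0.5]
gripper_width: -0.1
grasp_force: 0.0
```

```bash
python3 -m jog '{"travel":[[0,0,0.04],[0,0,0.04],[0,0,0.04],[0,0,0.04],[0,0,0.02],[0,0,0],[0,0,0],[0,0,0],[0,0,0],[0,0,0]],"rotation":[[0,0,0],[0,0,0],[0,0,0],[0,0,0],[0,0,0],[0,0,0],[0,0,0],[0,0,0],[0,0,0],[0,0,0]],"grip":[-1,-1,-1,-1,-1,-1,-1,-1,-1,-1]}' 20
```

```text
time: 12.65
ee_pos: [492.4, 250.3, -31.4]
ee_rot: [[-0.967, -0.254, -0.0], [-0.254, 0.967, -0.0], [0.0, -0.0, -1.0]]
contact_force: [0.0, 1.0, 0.6]
gripper_width: -0.1
grasp_force: 0.0
```

```bash
python3 -m jog '{"travel":[[0,0,0.04],[0,0,0.04],[0,0,0.04],[0,0,0.04],[0,0,0],[0,0,0],[0,0,0],[0,0,0],[0,0,0],[0,0,0]],"rotation":[[0,0,0],[0,0,0],[0,0,0],[0,0,0],[0,0,0],[0,0,0],[0,0,0],[0,0,0],[0,0,0],[0,0,0]],"grip":[-1,-1,-1,-1,-1,-1,-1,-1,-1,-1]}' 20; python3 -c "
from h import *
s,R,e=pose(); a=imaging.grab_frame('side'); cv2.imwrite('pics/side6raw.png',a)
g=a.max(2)
for c in range(252,270,3): print(c,[int(v) for v in g[150:185,c]])
for z in (0,5): print(z,[pix('side',e*[1,1,0]+[0,0,z]+R@[sx*11,sy*14.5,0]).round(1).tolist() for sx in(-1,1) for sy in(-1,1)])"
```

```text
time: 13.9
ee_pos: [492.4, 250.3, -33.1]
ee_rot: [[-0.967, -0.254, 0.0], [-0.254, 0.967, 0.0], [-0.0, -0.0, -1.0]]
contact_force: [-3.2, -1.7, 16.5]
gripper_width: -0.0
grasp_force: 8.3
t 13.9 tcp [492.4 250.3 -33.1] r 188.9 s_from_well1 mm -100.8 yaw err deg (tool z +) -32.7 F [-3.2 -1.7 16.5] w -0.0
252 [72, 92, 64, 81, 89, 77, 143, 201, 206, 191, 90, 71, 81, 83, 77, 82, 79, 74, 84, 86, 83, 84, 81, 84, 76, 68, 68, 77, 86, 88, 85, 88, 81, 80, 80]
255 [23, 6, 25, 24, 54, 71, 71, 78, 79, 73, 72, 66, 53, 54, 65, 70, 54, 31, 22, 32, 27, 23, 29, 36, 25, 19, 24, 22, 11, 12, 23, 8, 17, 29, 24]
258 [25, 14, 21, 11, 17, 32, 50, 74, 70, 64, 72, 70, 64, 66, 67, 65, 62, 44, 32, 25, 19, 20, 11, 22, 26, 27, 17, 6, 19, 25, 0, 15, 7, 18, 15]
261 [29, 27, 25, 21, 16, 23, 17, 13, 27, 26, 20, 23, 22, 25, 21, 28, 19, 24, 33, 47, 68, 78, 73, 63, 27, 25, 17, 13, 15, 22, 0, 15, 7, 19, 29]
264 [22, 19, 26, 19, 28, 14, 28, 27, 13, 12, 3, 22, 29, 23, 22, 18, 17, 12, 24, 58, 77, 84, 83, 82, 85, 82, 85, 85, 86, 86, 83, 86, 86, 80, 85]
267 [23, 26, 18, 22, 56, 110, 134, 132, 124, 100, 100, 85, 33, 24, 26, 28, 35, 50, 73, 81, 84, 79, 68, 61, 60, 63, 71, 77, 87, 78, 80, 85, 79, 82, 65]
0 [[269.6, 168.9], [261.2, 164.3], [261.3, 172.4], [253.0, 167.7]]
5 [[269.5, 166.9], [261.0, 162.3], [261.2, 170.3], [252.8, 165.6]]
```

The worktop was touched at reported z ≈ -33 (16 N), and the image agrees. So true z = reported + 33, and sweeping at a true 52 means a reported z of about 19.

```bash
python3 -m jog '{"travel":[[0,0,-0.4],[0,0,-0.6],[0,0,-0.6],[0,0,-0.5],[0,0,-0.15],[0,0,0],[0,0,0],[0,0,0],[0,0,0],[0,0,0]],"rotation":[[0,0,0],[0,0,0],[0,0,0],[0,0,0],[0,0,-0.4],[0,0,-0.4],[0,0,-0.4],[0,0,-0.4],[0,0,-0.4],[0,0,-0.1]],"grip":[-1,-1,-1,-1,-1,-1,-1,-1,-1,-1]}' 20; python3 -c "
from h import *
A=TP[2]+.52+59/160
C=tw(TP,[-160,0,0]); to([C[0]+160*np.cos(A),C[1]+160*np.sin(A),19])
s=readout.get_state();R=np.array(s['ee_rot']);print('want tool rot z',np.degrees(np.arctan2(-R[0,1],R[1,1])-A))"
```

```text
time: 15.2
ee_pos: [492.6, 250.2, 21.3]
ee_rot: [[-0.812, -0.584, 0.0], [-0.584, 0.812, 0.0], [-0.0, -0.0, -1.0]]
contact_force: [-0.7, -0.3, 0.7]
gripper_width: -0.1
grasp_force: 0.0
t 15.2 tcp [492.6 250.2  21.3] r 189.0 s_from_well1 mm -100.7 yaw err deg (tool z +) -11.6 F [-0.7 -0.3  0.7] w -0.1
tool delta mm [ 25.3 -47.3   2.3]
want tool rot z 3.2800674310600773
```

```bash
python3 -m jog '{"travel":[[0.25,-0.47,0.02],[0.25,-0.47,0.02],[0.25,-0.47,0.02],[0.25,-0.48,0.02],[0,0,0],[0.005,-0.24,0],[0.005,-0.24,0],[0.005,-0.24,0],[0.005,-0.24,0],[0,0,0]],"rotation":[[0,0,0.08],[0,0,0.08],[0,0,0.08],[0,0,0.08],[0,0,0],[0,0,0.215],[0,0,0.215],[0,0,0.215],[0,0,0.215],[0,0,0]],"grip":[-1,-1,-1,-1,-1,-1,-1,-1,-1,-1]}' 20; python3 -c "
from h import *
pose()"
```

```text
time: 16.45
ee_pos: [510.2, 175.3, 18.8]
ee_rot: [[-0.915, -0.404, 0.0], [-0.404, 0.915, -0.001], [0.0, -0.001, -1.0]]
contact_force: [0.4, 0.2, 0.4]
gripper_width: 0.4
grasp_force: 0.0
t 16.45 tcp [510.2 175.3  18.8] r 159.1 s_from_well1 mm -34.7 yaw err deg (tool z +) 0.1 F [0.4 0.2 0.4] w 0.4
```

```bash
python3 -m jog '{"travel":[[0,-0.16,0],[0,-0.16,0],[0,-0.16,0],[0,-0.16,0],[0,-0.16,0],[0,-0.16,0],[0,-0.16,0],[0,-0.16,0],[0,0,0],[0,0,0]],"rotation":[[0,0,0.143],[0,0,0.143],[0,0,0.143],[0,0,0.143],[0,0,0.143],[0,0,0.143],[0,0,0.143],[0,0,0.143],[0,0,0],[0,0,0]],"grip":[-1,-1,-1,-1,-1,-1,-1,-1,-1,-1]}' 20; python3 -c "
from h import *
pose(); a=imaging.grab_frame('side')
im=np.hstack([cv2.resize(x[110:200,250:345],None,fx=4,fy=5,interpolation=cv2.INTER_CUBIC) for x in (cv2.imread('pics/side0.png'),a)])
cv2.imwrite('pics/side7.png',im)"
```

```text
time: 17.7
ee_pos: [520.1, 145.5, 18.7]
ee_rot: [[-0.976, -0.216, -0.0], [-0.216, 0.976, -0.0], [0.0, -0.0, -1.0]]
contact_force: [-0.2, -0.3, -0.2]
gripper_width: -0.1
grasp_force: 0.0
t 17.7 tcp [520.1 145.5  18.7] r 159.3 s_from_well1 mm -3.1 yaw err deg (tool z +) 0.0 F [-0.2 -0.3 -0.2] w -0.1
```

View pics/side7.png

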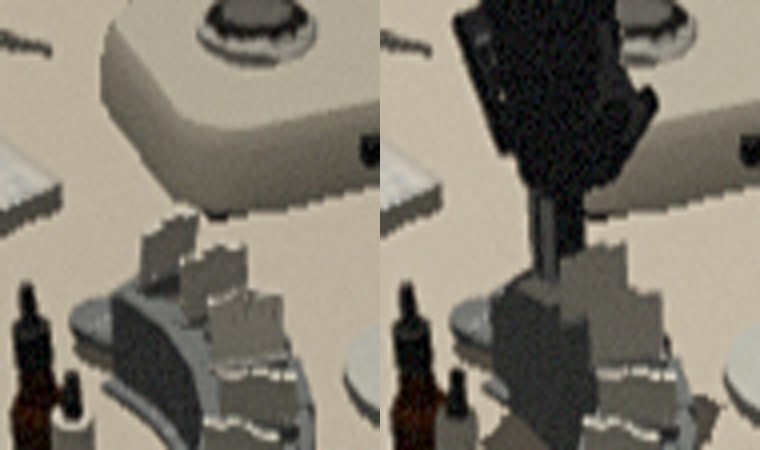

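Lid 1 has folded flat under the fingertip at (545,280) in the right-hand picture. Lids 2–5 still stand, and the tray hasn't moved. I'll continue along the arc.

```bash
python3 -m jog '{"travel":[[0,-0.16,0],[0,-0.16,0],[0,-0.16,0],[0,-0.16,0],[0,-0.16,0],[0,-0.16,0],[0,-0.16,0],[0,-0.16,0],[0,-0.16,0],[0,-0.16,0]],"rotation":[[0,0,0.143],[0,0,0.143],[0,0,0.143],[0,0,0.143],[0,0,0.143],[0,0,0.143],[0,0,0.143],[0,0,0.143],[0,0,0.143],[0,0,0.143]],"grip":[-1,-1,-1,-1,-1,-1,-1,-1,-1,-1]}' 20; python3 -c "
from h import *
pose()"
```

```text
time: 19.0
ee_pos: [524.4, 105.0, 18.8]
ee_rot: [[-0.999, 0.034, -0.0], [0.034, 0.999, -0.001], [0.0, -0.001, -1.0]]
contact_force: [0.1, -0.3, 1.1]
gripper_width: 0.2
grasp_force: 0.3
t 19.0 tcp [524.4 105.   18.8] r 160.0 s_from_well1 mm 37.8 yaw err deg (tool z +) 0.3 F [ 0.1 -0.3  1.1] w 0.2
```

```bash
python3 -m jog '{"travel":[[0.005,-0.16,0],[0.005,-0.16,0],[0.005,-0.16,0],[0.005,-0.16,0],[0.005,-0.16,0],[0.005,-0.16,0],[0.005,-0.16,0],[0.005,-0.16,0],[0.005,-0.16,0],[0.005,-0.16,0]],"rotation":[[0,0,0.143],[0,0,0.143],[0,0,0.143],[0,0,0.143],[0,0,0.143],[0,0,0.143],[0,0,0.143],[0,0,0.143],[0,0,0.143],[0,0,0.143]],"grip":[-1,-1,-1,-1,-1,-1,-1,-1,-1,-1]}' 20; python3 -c "
from h import *
pose()"
```

```text
time: 20.25
ee_pos: [517.1, 65.8, 18.8]
ee_rot: [[-0.96, 0.28, -0.001], [0.28, 0.96, -0.001], [0.0, -0.001, -1.0]]
contact_force: [-0.1, 1.6, 1.5]
gripper_width: 0.4
grasp_force: 0.3
t 20.25 tcp [517.1  65.8  18.8] r 159.2 s_from_well1 mm 77.9 yaw err deg (tool z +) 0.3 F [-0.1  1.6  1.5] w 0.4
```

```bash
python3 -m jog '{"travel":[[0,-0.16,0],[0,-0.16,0],[0,-0.16,0],[0,-0.16,0],[0,-0.16,0],[0,-0.16,0],[0,-0.16,0],[0,-0.16,0],[0,-0.16,0],[0,-0.16,0]],"rotation":[[0,0,0.143],[0,0,0.143],[0,0,0.143],[0,0,0.143],[0,0,0.143],[0,0,0.143],[0,0,0.143],[0,0,0.143],[0,0,0.143],[0,0,0.143]],"grip":[-1,-1,-1,-1,-1,-1,-1,-1,-1,-1]}' 20; python3 -c "
from h import *
pose()"
```

```text
time: 21.5
ee_pos: [501.6, 29.2, 18.8]
ee_rot: [[-0.861, 0.508, -0.001], [0.508, 0.861, -0.001], [0.0, -0.001, -1.0]]
contact_force: [0.8, -0.1, -0.1]
gripper_width: -0.2
grasp_force: 0.4
t 21.5 tcp [501.6  29.2  18.8] r 159.8 s_from_well1 mm 117.9 yaw err deg (tool z +) 0.4 F [ 0.8 -0.1 -0.1] w -0.2
```

```bash
python3 -m jog '{"travel":[[0.005,-0.16,0],[0.005,-0.16,0],[0.005,-0.16,0],[0.005,-0.16,0],[0.005,-0.16,0],[0.005,-0.16,0],[0.005,-0.16,0],[0.005,-0.16,0],[0.005,-0.16,0],[0.005,-0.16,0]],"rotation":[[0,0,0.143],[0,0,0.143],[0,0,0.143],[0,0,0.143],[0,0,0.143],[0,0,0.143],[0,0,0.143],[0,0,0.143],[0,0,0.143],[0,0,0.143]],"grip":[-1,-1,-1,-1,-1,-1,-1,-1,-1,-1]}' 20; python3 -c "
from h import *
pose()"
```

```text
time: 22.75
ee_pos: [476.7, -1.7, 18.9]
ee_rot: [[-0.709, 0.705, -0.001], [0.705, 0.709, -0.0], [0.0, -0.001, -1.0]]
contact_force: [0.2, -0.1, 0.8]
gripper_width: -0.0
grasp_force: 0.4
t 22.75 tcp [476.7  -1.7  18.9] r 159.2 s_from_well1 mm 157.8 yaw err deg (tool z +) 0.4 F [ 0.2 -0.1  0.8] w -0.0
```

```bash
python3 -m jog '{"travel":[[0,-0.16,0],[0,-0.16,0],[0,-0.16,0],[0,-0.16,0],[0,-0.16,0],[0,0,-0.2],[0,0,-0.8],[0,0,-1],[0,0,-1],[0,0,-1]],"rotation":[[0,0,0.143],[0,0,0.143],[0,0,0.143],[0,0,0.143],[0,0,0.143],[0,0,0],[0,0,0],[0,0,0],[0,0,0],[0,0,0]],"grip":[-1,-1,-1,-1,-1,-1,-1,-1,-1,-1]}' 20; python3 -m jog '{"travel":[[0,-0.8,-0.6],[0,-1,-0.6],[0,-1,0],[0,-1,0],[0,-1,0],[0,-1,0],[0,-1,0],[0,-0.8,0],[0,0,0],[0,0,0]],"rotation":[[0,0,0],[0,0,0],[0,0,0],[0,0,0],[0,0,0],[0,0,0],[0,0,0],[0,0,0],[0,0,0],[0,0,0]],"grip":[-1,-1,-1,-1,-1,-1,-1,-1,-1,-1]}' 20
python3 - <<'E'
from h import *
np.set_printoptions(precision=1,suppress=True)
pose()
for c in("top","side"):
    a=imaging.grab_frame(c); b=cv2.imread(f"pics/{c}0.png"); cv2.imwrite(f"pics/{c}9.png",a)
    for i in range(5):
        A=(2-i)*.26
        row=[]
        for d,z in((-10,50),(0,50),(10,50),(14,50),(20,47),(-13,60),(-13,70)):
            u,v=pix(c,arc(TP,160,A-d/160,z)).round().astype(int); row+=[(int(b[v,u].mean()),int(a[v,u].mean()))]
        print(c,i+1,row)
    for n in["tray","dropper_1","marker_3","petri_1","sample_cup_1"]:
        for d in imaging.look_for(c,n)[:2]: print(n,round(d["conf"],2),w(c,d["point"]))
E
```

```text
time: 24.0
ee_pos: [462.3, -14.6, 119.9]
ee_rot: [[-0.618, 0.787, -0.0], [0.787, 0.618, 0.0], [0.0, -0.0, -1.0]]
contact_force: [-0.1, -0.2, -0.3]
gripper_width: -0.2
grasp_force: 0.0
time: 25.25
ee_pos: [313.9, -131.7, 149.1]
ee_rot: [[-0.618, 0.786, 0.001], [0.786, 0.618, -0.0], [-0.001, 0.001, -1.0]]
contact_force: [0.8, 0.3, -0.4]
gripper_width: 0.4
grasp_force: 0.0
t 25.25 tcp [ 313.9 -131.7  149.1] r 248.1 s_from_well1 mm 315.8 yaw err deg (tool z +) 50.0 F [ 0.8  0.3 -0.4] w 0.4
top 1 [(107, 158), (142, 160), (111, 155), (89, 142), (103, 86), (95, 119), (88, 99)]
top 2 [(84, 154), (162, 161), (92, 138), (92, 116), (110, 88), (54, 129), (76, 112)]
top 3 [(91, 155), (160, 162), (88, 156), (91, 134), (84, 87), (77, 129), (74, 121)]
top 4 [(95, 146), (143, 161), (90, 153), (92, 138), (89, 89), (91, 131), (91, 131)]
top 5 [(118, 157), (162, 161), (81, 156), (90, 134), (91, 92), (79, 132), (79, 132)]
tray 0.61 [505.1  70.8  45.8]
dropper_1 0.76 [434.8  55.2  36.7]
dropper_1 0.64 [445.8 124.   33.4]
marker_3 0.83 [382.2 126.5  13. ]
petri_1 0.79 [631.6  87.9  11.6]
side 1 [(75, 176), (79, 208), (83, 195), (83, 160), (95, 55), (79, 189), (98, 188)]
side 2 [(95, 180), (97, 207), (100, 189), (98, 144), (96, 46), (80, 149), (73, 188)]
side 3 [(130, 198), (159, 207), (78, 199), (76, 180), (76, 112), (99, 217), (85, 208)]
side 4 [(78, 172), (165, 209), (81, 205), (80, 183), (78, 60), (76, 180), (122, 208)]
side 5 [(82, 203), (42, 206), (113, 207), (191, 202), (103, 119), (79, 210), (142, 193)]
tray 0.6 [491.9  22.7  42.2]
dropper_1 0.61 [435.5 116.1  29.2]
dropper_1 0.61 [427.4  50.7  27. ]
marker_3 0.46 [379.8  87.2   9.2]
petri_1 0.87 [626.   85.3   5.2]
sample_cup_1 0.86 [572.4 -51.7  47.7]
sample_cup_1 0.19 [428.9  51.9  27. ]
```

All five lid areas are now evenly white in both views, with the dark tray gaps showing between them. The tray and the other objects are where they started, so I'll hand in.

```bash
python3 -c "
from station import job
print(job.close_job())"
```

```text
the job is handed in; nothing more can be done
None
```

I swept the closed fingertips along the curve from the thumb tab and all five lids look shut in both cameras, with the tray and surrounding objects where they stood; I handed the job in at about 25 s, but it returned no verdict.

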